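# Find the canisters with loose caps

### The arm

A 6-joint arm with a two-finger parallel gripper is mounted at the origin on a cart in front of the work surface, level with it; the furniture and walls round the work are solid. World frame = base frame: x ahead of the robot, y to its left, z up, the work surface at z = 0. Lengths are in m, angles in rad, forces in N, time in s.
With the tool pointing down it reaches from about 0.3 to 0.775 m from the base axis. Payload 14.6 kg.
Tool frame: the origin (TCP) lies midway between the tips of the shut fingers; the grasp point (between the pads) lies 19 mm behind it; z points along the fingers, y is the line along which they close (so a half turn about z gives the same grasp; the last joint's range is limited). The gripper opens to 94 mm and grips with 3 to 60 N. Pads are 16 mm wide; open, the fingers measure 119 mm over their backs; the gripper's body (75 mm by 177 mm) begins 78 mm behind the grasp point.
Start: joints at [1.108, 0.3, 1.521, -0, 1.321, -0.067], TCP at [0.212, 0.507, 0.205] pointing down, gripper open.
Joint ranges: [-3.03, 3.03], [-0.79, 2.21], [0.23, 2.52], [-1.04, 4.18], [0, 3.07], [-2.55, 2.55]. Speed limits (rad/s): [2.22, 2.22, 2.57, 3.14, 3.14, 3.14].

### API

Orientations are given as [roll, pitch, yaw] about the fixed x, y, z axes, in that order (R = Rz(yaw) Ry(pitch) Rx(roll)).
In Python, from station import ctrl gives the robot as it stands. The module is installed in compiled form; this text tells all that it offers.
- The arm moves only by the tool servo_tool, never from a script. Its argument "plan" is a list of rows, each a list of 7 numbers: the opening in per cent of the stroke, from 0 (shut) to 100 (fully open), then the shift along the tool's x, y, z in m, then the turn, a rotation vector about the tool's x, y, z in rad. A call has exactly 8 rows; each row shifts and turns the commanded pose from where the row before left it, along the tool's axes as they then stand; what a row does not reach is not made up. A row lasts 1/8 s, in which the tool goes at most 62.5 mm and 10.7 degrees, less where a joint would pass 70% of its speed; a pose out of reach is approached as far as the arm can. A call with a gripper value outside its range is refused whole. The fingers move at their own pace and stop on an object; "force" is the grip in N (left out, the last holds). Time passes only in rows, so rows that do not move let the fingers close, or fill a call up. It gives the time, the measured TCP pose, the force, the opening and the grip force at its end, in the units of the state.
- ctrl.get_obs(): the state, without advancing time (a new reading comes with each control period).
- ctrl.camera(name): name is "scene" or "side" or "wrist"; returns a dict with "pixels" (384x512x3 uint8, red, green, blue), "z_map" (384x512 float32, m along the optical axis (not along the pixel's ray), 0 where there is no reading), "mtx" (3x3 intrinsics, pixels), "pose" (4x4, takes a point from camera to world coordinates). Camera axes: x right, y up, looking along -z (the intrinsics and any distortion apply to the point x, -y, -z); pixel columns grow to the right and rows downward; lengths in m; the calibration is good to about 2 mm. The wrist camera is an equidistant fisheye: a pixel r from the principal point sees the ray r / f radians off the axis. A picture is of the moment at which its call begins.
- ctrl.hand_in(): hands the job in; it is judged then, once.
The state is a dict: "time_s": time; "qpos": joint angles; "joint_vel": joint speeds; "tau": joint torques, N m; "ee_pos": TCP position; "eef_rot": TCP orientation; "force": force on the tool from outside, world axes, zero at the start; "moment": the same for the moment, N m; "grip_width": finger opening in m; "grip_force": force on a finger pad.
Only numpy, scipy, OpenCV 4.12 (cv2) and the standard library are available. Lean on these libraries where they do the work, as an engineer would, in place of code of your own. Each camera call takes 0.05 s, during which the arm holds its last target. There are 200 camera calls.

### The job

Four square stoneware canisters with round steel screw caps stand among the things on the worktop, and some of the caps are loose. First try every cap with the canister standing in its place: twist it gently by about 60 degrees, either way, and leave it turned; a tight cap takes the whole canister round with it on the spot, a loose one turns by itself while the canister stays still. When all four have been tried, set each canister with a loose cap upright on a round coaster of its own so that no edge overhangs, leave the tight ones standing where they were, and do not tip any canister or disturb anything else.

Things in the scene. Friction and masses are not known exactly. Their poses are not given: they have to be found in the camera images.
- canister_a: square white stoneware canister, 56 x 56 mm (79 across corners), shoulder 74 mm high, about 0.36 kg, loose; round steel screw cap, 52 mm in diameter, at 79 to 102 mm above the foot. All four look alike (blank label on the -x side); only twisting tells a loose cap. A tight cap never turns on its canister. Caps stay on: it may be carried by the cap. Origin: centre of the underside, z up.
- canister_a_mark (a point): point on the top rim of the cap of canister a, 26 mm from the cap's axis and 102 mm above the foot, at the end of the raised pointer on the cap; turns with the cap, its x axis pointing outward along the pointer. The angle between cap and canister at the start tells nothing.
- canister_b: square white stoneware canister, 56 x 56 mm (79 across corners), shoulder 74 mm high, about 0.36 kg, loose; round steel screw cap, 52 mm in diameter, at 79 to 102 mm above the foot. All four look alike (blank label on the -x side); only twisting tells a loose cap. A tight cap never turns on its canister. Caps stay on: it may be carried by the cap. Origin: centre of the underside, z up.
- canister_b_mark (a point): point on the top rim of the cap of canister b, 26 mm from the cap's axis and 102 mm above the foot, at the end of the raised pointer on the cap; turns with the cap, its x axis pointing outward along the pointer. The angle between cap and canister at the start tells nothing.
- canister_c: square white stoneware canister, 56 x 56 mm (79 across corners), shoulder 74 mm high, about 0.36 kg, loose; round steel screw cap, 52 mm in diameter, at 79 to 102 mm above the foot. All four look alike (blank label on the -x side); only twisting tells a loose cap. A tight cap never turns on its canister. Caps stay on: it may be carried by the cap. Origin: centre of the underside, z up.
- canister_c_mark (a point): point on the top rim of the cap of canister c, 26 mm from the cap's axis and 102 mm above the foot, at the end of the raised pointer on the cap; turns with the cap, its x axis pointing outward along the pointer. The angle between cap and canister at the start tells nothing.
- canister_d: square white stoneware canister, 56 x 56 mm (79 across corners), shoulder 74 mm high, about 0.36 kg, loose; round steel screw cap, 52 mm in diameter, at 79 to 102 mm above the foot. All four look alike (blank label on the -x side); only twisting tells a loose cap. A tight cap never turns on its canister. Caps stay on: it may be carried by the cap. Origin: centre of the underside, z up.
- canister_d_mark (a point): point on the top rim of the cap of canister d, 26 mm from the cap's axis and 102 mm above the foot, at the end of the raised pointer on the cap; turns with the cap, its x axis pointing outward along the pointer. The angle between cap and canister at the start tells nothing.
- coaster_1: round flat cork coaster, 104 mm in diameter, 8 mm thick, fixed to the worktop. Origin: centre of the underside.
- coaster_2: round flat cork coaster, 104 mm in diameter, 8 mm thick, fixed to the worktop. Origin: centre of the underside.
- pepper_mill: turned wooden pepper mill, 58 mm in diameter, 150 mm tall, a loose bystander standing upright, to be left alone. Origin: centre of the underside.
- spice_jar: round spice jar with a green lid, 46 mm in diameter, 106 mm tall, a loose bystander standing upright, to be left alone. Origin: centre of the underside.
- jam_jar: round jam jar with a steel lid, 65 mm in diameter, 83 mm tall, a loose bystander standing upright, to be left alone. Origin: centre of the underside.
- salt_shaker: salt shaker, 44 mm in diameter, 90 mm tall, a loose bystander standing upright, to be left alone. Origin: centre of the underside.
There are look-alikes about, which are no part of the job. Leave any orange or yellow look-alike of the coaster_1 alone.

How it is judged:
By the outcome, as a careful person would: the job done as asked, in the order asked, and still so for the second after the job is handed in, with the robot touching nothing.
It also fails if it takes over 72 s, if anything falls off the work surface, if the arm or the gripper's body presses on something with over 40 N, if the wrist force passes 120 N, or if a joint passes its speed limit or range.

## Working session

There is one attempt and no reset: what is moved stays moved. The work goes in short steps, Python scripts to look and compute and a tool call to move; the robot and the scene stay as the last step left them, time stands still between calls to the robot, and variables do not carry over. Pictures are saved under pics/ and viewed, at most 10 in all, crops included, and the job is handed in when it is done.

Besides the shell and the picture viewer there is one more tool, called after "Request:" as a command line: name --pt "numbers of a row" for each row, then --argument value for the rest. servo_tool: Moves the arm, as the interface text tells. Its arguments: {"type":"object","properties":{"plan":{"type":"array","items":{"type":"array","items":{"type":"number"}}},"force":{"type":"number"}},"required":["plan"]}

```bash
mkdir -p pics; cat > h.py <<'E'
import numpy as np,cv2
from station import ctrl
def grab(n):
    c=ctrl.camera(n); np.savez(f'/tmp/{n}.npz',**{k:c[k] for k in('pixels','z_map','mtx','pose')}); return c
def load(n): return dict(np.load(f'/tmp/{n}.npz'))
def save(c,f): cv2.imwrite(f,cv2.cvtColor(c['pixels'],cv2.COLOR_RGB2BGR))
def cloud(c):
    K=c['mtx'];z=c['z_map'];v,u=np.mgrid[:z.shape[0],:z.shape[1]]
    p=np.stack([(u-K[0,2])/K[0,0]*z,-(v-K[1,2])/K[1,1]*z,-z],-1)
    return p@c['pose'][:3,:3].T+c['pose'][:3,3]
E
python3 - <<'E'
from h import *
o=ctrl.get_obs();print(o)
for n in('scene','side','wrist'):
    c=grab(n);print(n,c['mtx'].tolist(),c['pose'].round(3).tolist())
a=load('scene')['pixels'];b=load('side')['pixels']
im=np.hstack([a,b]);print(im.shape)
save(dict(pixels=a),'pics/scene.png');save(dict(pixels=b),'pics/side.png')
E
```

```text
{'time_s': 0.0, 'qpos': array([ 1.10834764e+00,  3.00483543e-01,  1.52157385e+00, -3.25615706e-05,
        1.32070031e+00, -6.65953576e-02]), 'joint_vel': array([-7.98193453e-04,  1.31276839e-05, -9.91779079e-05, -3.20809329e-04,
       -5.75007811e-04, -1.74791092e-03]), 'tau': array([-3.58776102e-03, -5.31799579e+01, -3.52743924e+01,  7.07046990e-02,
        2.43104144e-02, -7.24425627e-05]), 'ee_pos': array([0.21196917, 0.50722979, 0.20488256]), 'eef_rot': array([-3.14042809e+00, -4.60603692e-05,  2.74574738e+00]), 'force': array([-0.03959001,  0.43505342,  0.0194311 ]), 'moment': array([-0.00338491,  0.02040881,  0.04322065]), 'grip_force': 0.0, 'grip_width': 0.09421886674820971}
scene [[485.7720336427486, 0.0, 247.84149373226623], [0.0, 485.7720336427486, 188.4854852019195], [0.0, 0.0, 1.0]] [[0.882, 0.269, -0.386, 0.122], [-0.47, 0.519, -0.714, -0.857], [0.008, 0.811, 0.585, 0.8], [0.0, 0.0, 0.0, 1.0]]
side [[411.79150899000626, 0.0, 248.88288819164714], [0.0, 411.79150899000626, 190.09913631847246], [0.0, 0.0, 1.0]] [[0.918, 0.172, -0.357, 0.178], [-0.396, 0.374, -0.839, -0.938], [-0.011, 0.911, 0.412, 0.545], [0.0, 0.0, 0.0, 1.0]]
wrist [[297.3186396354542, 0.0, 251.5830718034529], [0.0, 297.3186396354542, 191.50362765889292], [0.0, 0.0, 1.0]] [[0.387, -0.893, -0.231, 0.146], [0.922, 0.374, 0.097, 0.536], [-0.0, -0.25, 0.968, 0.384], [0.0, 0.0, 0.0, 1.0]]
(384, 1024, 3)
```

View pics/scene.png

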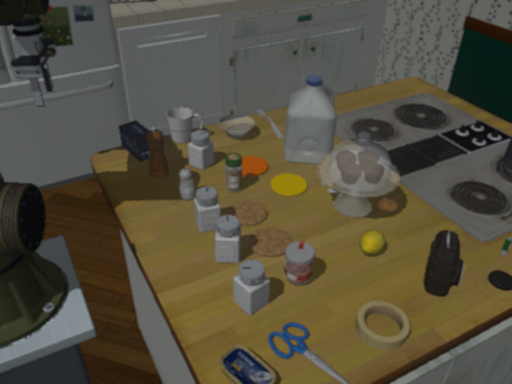

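View pics/side.png

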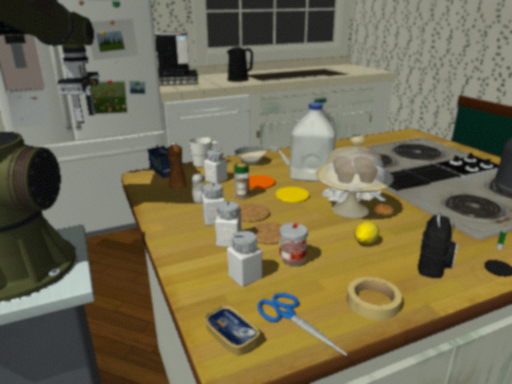

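The scene picture shows four white canisters at about (201,150), (207,210), (228,240) and (252,287). The cork coasters are at (250,213) and (272,242): brown cork as described, while the orange disc (254,166) and yellow disc (289,184) are the look-alikes to leave. Bystanders: mill (157,153), shaker (186,184), spice jar (233,172), jam jar (300,262).

```bash
python3 - <<'E'
from h import *
c=load('scene');P=cloud(c);px=c['pixels'].astype(int)
def win(u,v,ru,rv,lo,hi):
    q=P[v-rv:v+rv,u-ru:u+ru].reshape(-1,3);return q[(q[:,2]>lo)&(q[:,2]<hi)]
for n,u,v,h,ru in[('far',201,135,.102,14),('2',207,194,.102,14),('3',228,223,.102,14),('4',252,270,.102,16),('mill',157,140,.15,12),('shaker',186,172,.09,9),('spice',234,160,.106,10),('jam',300,248,.083,18)]:
    q=win(u,v,ru,14,h-.006,h+.006)
    (x,y),r=cv2.minEnclosingCircle(q[:,:2].astype(np.float32)); print(n,len(q),q.mean(0).round(3),'circ',round(x,3),round(y,3),round(r,3))
hsv=cv2.cvtColor(c['pixels'],cv2.COLOR_RGB2HSV)
print('hsv cork',hsv[213,250],hsv[242,272],'table',hsv[300,200],hsv[240,330])
for u,v in[(250,213),(272,242),(289,184),(254,166)]:
    m=cv2.inRange(P[...,2].astype(np.float32),.004,.012);w=np.zeros_like(m);w[v-22:v+22,u-28:u+28]=m[v-22:v+22,u-28:u+28]
    q=P[w>0][:,:2].astype(np.float32);(x,y),r=cv2.minEnclosingCircle(q);print(u,v,len(q),round(x,3),round(y,3),round(r,3),P[v,u].round(3))
g=c['pixels'][110:320,130:330];save(dict(pixels=cv2.resize(g,None,fx=2.85,fy=2.85,interpolation=cv2.INTER_CUBIC)),'pics/crop.png')
# top-down map, 1mm/px... 
E
```

```text
far 159 [0.582 0.292 0.102] circ 0.582 0.297 0.03
2 244 [0.482 0.024 0.102] circ 0.485 0.028 0.028
3 306 [ 0.479 -0.099  0.103] circ 0.48 -0.096 0.028
4 424 [ 0.458 -0.251  0.102] circ 0.46 -0.249 0.027
mill 13 [0.452 0.309 0.149] circ 0.453 0.311 0.006
shaker 50 [0.482 0.159 0.088] circ 0.483 0.162 0.014
spice 141 [0.612 0.136 0.105] circ 0.613 0.139 0.025
jam 503 [ 0.585 -0.235  0.083] circ 0.586 -0.233 0.034
hsv cork [ 16 119 109] [ 16 119 114] table [ 22 154 119] [ 22 135 119]
250 213 949 0.602 0.022 0.119 [0.597 0.009 0.01 ]
272 242 1055 0.602 -0.093 0.09 [ 0.592 -0.113  0.008]
289 184 784 0.762 0.084 0.135 [0.758 0.075 0.009]
254 166 616 0.719 0.214 0.146 [0.713 0.2   0.01 ]
```

View pics/crop.png

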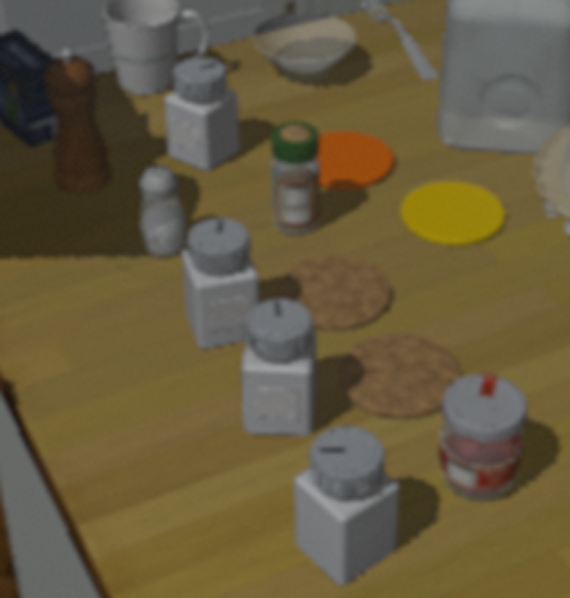

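The enlarged crop confirms cork coasters at crop (340,292) and (405,375), the four canisters with pointers on their caps, and everything else clear of the caps. Going over the far canister first.

Request:
servo_tool --pt "100 -0.053 -0.0066 0 0 0 0" --pt "100 -0.053 -0.0066 0 0 0 0" --pt "100 -0.053 -0.0066 0 0 0 0" --pt "100 -0.053 -0.0066 0 0 0 0" --pt "100 -0.053 -0.0066 0 0 0 0" --pt "100 -0.053 -0.0066 0 0 0 0" --pt "100 -0.053 -0.0066 0 0 0 0" --pt "100 -0.053 -0.0066 0 0 0 0" --force 15

```text
time_s: 1.15
ee_pos: [0.5842, 0.2942, 0.2052]
eef_rot: [-3.141, -0.0, 2.746]
force: [-0.0, -0.5, 0.1]
grip_width: 0.0941
grip_force: 0.0
```

```bash
cat >> h.py <<'E'
def wcloud(c):
    K=c['mtx'];z=c['z_map'];v,u=np.mgrid[:z.shape[0],:z.shape[1]]
    a=(u-K[0,2])/K[0,0];b=(v-K[1,2])/K[1,1];t=np.hypot(a,b)+1e-9
    s=np.tan(np.minimum(t,1.5))/t*z
    return np.stack([a*s,-b*s,-z],-1)@c['pose'][:3,:3].T+c['pose'][:3,3]
def rect(P,x,y):
    """cap centre/radius, shoulder rect around (x,y)"""
    d=np.hypot(P[...,0]-x,P[...,1]-y);Z=P[...,2]
    q=P[(d<.045)&(abs(Z-.102)<.005)][:,:2].astype(np.float32)
    s=P[(d<.06)&(Z>.066)&(Z<.08)][:,:2].astype(np.float32)
    cc=cv2.minEnclosingCircle(q) if len(q) else None
    r=cv2.minAreaRect(s*1000) if len(s) else None
    return cc,len(q),r,len(s)
def totool(p):
    o=ctrl.get_obs();from_=o['ee_pos'];y=o['eef_rot'][2]
    dx,dy=p[0]-from_[0],p[1]-from_[1]
    return np.round([np.cos(y)*dx+np.sin(y)*dy,np.sin(y)*dx-np.cos(y)*dy],4),from_.round(4),o['eef_rot'].round(4)
E
python3 - <<'E'
from h import *
c=grab('wrist');P=wcloud(c);r=rect(P,.582,.295);print(r)
print(totool(r[0][0]))
save(c,'pics/w1.png')
E
```

```text
(((0.583926796913147, 0.29769137501716614), 0.026834120973944664), 2126, ((583.8932495117188, 297.70220947265625), (56.18996047973633, 56.242218017578125), 26.932479858398438), 573)
(array([0.0069, 0.0051]), array([0.5883, 0.2903, 0.2044]), array([-3.1405e+00,  5.0000e-04,  2.7420e+00]))
```

View pics/w1.png

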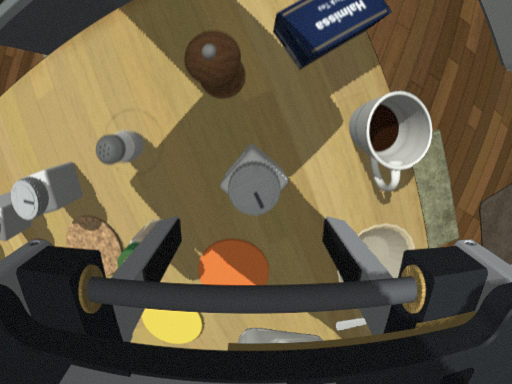

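The wrist view shows the far canister at (255,185), cap pointer toward lower right, with mug (395,130) and mill (213,60) well clear of the fingers. Its shoulder yaw is 26.9°.

Request:
servo_tool --pt "100 0 0.003 0.03 0 0 0" --pt "100 0 0 0.04 0 0 0" --pt "100 0 0 0.04 0 0 0" --pt "100 0 0 0.015 0 0 0" --pt "100 0 0 0 0 0 0" --pt "100 0 0 0 0 0 0" --pt "100 0 0 0 0 0 0" --pt "100 0 0 0 0 0 0" --force 12

```text
time_s: 2.2
ee_pos: [0.5843, 0.2982, 0.0812]
eef_rot: [3.141, 0.001, 2.746]
force: [0.1, 0.2, 0.0]
grip_width: 0.0939
grip_force: 0.0
```

```bash
python3 - <<'E'
from h import *
print(totool((.5839,.2977)))
E
```

```text
(array([ 0.0002, -0.0006]), array([0.5843, 0.2982, 0.0812]), array([3.1408e+00, 8.0000e-04, 2.7459e+00]))
```

Centred within 1 mm. Close, then twist.

Request:
servo_tool --pt "0 0 0 0 0 0 0" --pt "0 0 0 0 0 0 0" --pt "0 0 0 0 0 0 0" --pt "0 0 0 0 0 0 0" --pt "0 0 0 0 0 0 0" --pt "0 0 0 0 0 0 0" --pt "0 0 0 0 0 0 0.06" --pt "0 0 0 0 0 0 0.12" --force 12

```text
time_s: 3.2
ee_pos: [0.584, 0.2983, 0.0803]
eef_rot: [3.141, -0.0, 2.563]
force: [0.1, 0.3, -0.7]
grip_width: 0.0517
grip_force: 12.0
```

Request:
servo_tool --pt "0 0 0 0 0 0 0.15" --pt "0 0 0 0 0 0 0.16" --pt "0 0 0 0 0 0 0.16" --pt "0 0 0 0 0 0 0.16" --pt "0 0 0 0 0 0 0.15" --pt "0 0 0 0 0 0 0.09" --pt "0 0 0 0 0 0 0" --pt "0 0 0 0 0 0 0"

```text
time_s: 4.2
ee_pos: [0.5841, 0.2981, 0.0803]
eef_rot: [-3.142, 0.0, 1.698]
force: [0.3, 0.4, -1.2]
grip_width: 0.0516
grip_force: 12.0
```

Request:
servo_tool --pt "80 0 0 0 0 0 0" --pt "80 0 0 0 0 0 0" --pt "80 0 0 0 0 0 0" --pt "80 0 0 0 0 0 0" --pt "80 0 0 -0.02 0 0 0" --pt "80 0 0 -0.04 0 0 0" --pt "80 0 0 -0.06 0 0 0" --pt "80 0 0 -0.005 0 0 0"

```text
time_s: 5.2
ee_pos: [0.5855, 0.2987, 0.2122]
eef_rot: [3.133, -0.003, 1.696]
force: [0.5, 0.4, 0.0]
grip_width: 0.0751
grip_force: 0.0
```

```bash
python3 - <<'E'
from h import *
c=grab('wrist');P=wcloud(c);r=rect(P,.582,.295);print(r)
save(c,'pics/w2.png')
for p in[(.485,.026),(.480,-.098),(.460,-.250)]:
    print(rect(P,*p)); print(totool(p))
E
```

```text
(((0.5841193199157715, 0.2989681661128998), 0.02689780667424202), 2022, ((584.1595458984375, 299.29974365234375), (56.111572265625, 56.361488342285156), 56.78812026977539), 552)
(None, 0, ((494.96746826171875, 50.212982177734375), (11.747844696044922, 43.82283020019531), 80.01792907714844), 228)
(array([-0.2578, -0.1331]), array([0.5849, 0.2984, 0.2098]), array([ 3.1360e+00, -1.7000e-03,  1.6958e+00]))
(None, 0, None, 0)
(array([-0.3802, -0.1535]), array([0.5849, 0.2984, 0.2098]), array([ 3.1360e+00, -1.7000e-03,  1.6958e+00]))
(None, 0, None, 0)
(array([-0.5286, -0.1923]), array([0.5849, 0.2984, 0.2098]), array([ 3.1360e+00, -1.7000e-03,  1.6958e+00]))
```

View pics/w2.png

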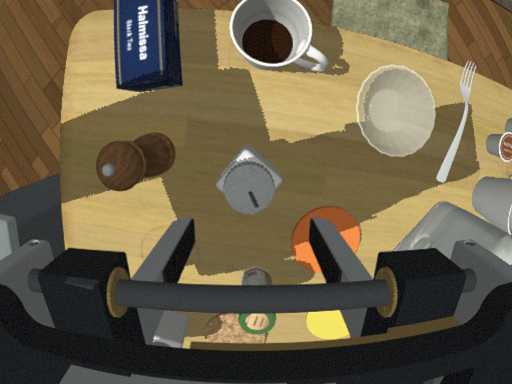

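The view shows the far canister at (250,185) still standing, its pointer in the same place relative to the gripper; the shoulder turned 60° too (26.9° → 56.8° mod 90), so **far is tight**. Next, canister 2.

Request:
servo_tool --pt "80 -0.043 -0.0222 0 0 0 0" --pt "80 -0.043 -0.0222 0 0 0 0" --pt "80 -0.043 -0.0222 0 0 0 0" --pt "80 -0.043 -0.0222 0 0 0 0" --pt "80 -0.043 -0.0222 0 0 0 0" --pt "80 -0.043 -0.0222 0 0 0 0" --pt "80 0 0 0 0 0 0" --pt "80 0 0 0 0 0 0"

```text
time_s: 6.25
ee_pos: [0.4841, 0.0258, 0.2053]
eef_rot: [-3.141, -0.0, 1.695]
force: [0.2, -0.5, -0.7]
grip_width: 0.0752
grip_force: 0.0
```

```bash
python3 - <<'E'
from h import *
c=grab('wrist');P=wcloud(c)
for p in[(.485,.026),(.480,-.098),(.460,-.250),(.584,.298)]:
    r=rect(P,*p);print(r)
    if r[0]:print(totool(r[0][0]))
hsv=cv2.cvtColor(c['pixels'],cv2.COLOR_RGB2HSV)
for x,y in[(.602,.022),(.602,-.093)]:
    d=np.hypot(P[...,0]-x,P[...,1]-y); m=((d<.075)&(P[...,2]>.004)&(P[...,2]<.03)&(hsv[...,0]<20)).astype(np.uint8)
    q=P[m>0][:,:2].astype(np.float32);print('coaster',len(q),cv2.minEnclosingCircle(q),cv2.fitEllipse(cv2.convexHull(q)))
E
```

```text
(((0.4846753478050232, 0.02828385680913925), 0.026974011212587357), 2125, ((484.7549743652344, 28.537704467773438), (56.495880126953125, 56.160614013671875), 79.62921142578125), 554)
(array([0.0021, 0.0008]), array([0.4842, 0.0261, 0.2052]), array([-3.1412e+00, -2.0000e-04,  1.6963e+00]))
(((0.48049691319465637, -0.08197727799415588), 0.022571774199604988), 344, ((481.775146484375, -93.56473541259766), (53.17955017089844, 55.956600189208984), 59.195945739746094), 594)
(array([-0.1068, -0.0172]), array([0.4842, 0.0261, 0.2052]), array([-3.1412e+00, -2.0000e-04,  1.6963e+00]))
(None, 0, None, 0)
(None, 0, None, 0)
coaster 4226 ((0.5944810509681702, 0.021790381520986557), 0.05278841406106949) ((0.5938462615013123, 0.02148786000907421), (0.10259672999382019, 0.10396730154752731), 81.35868072509766)
coaster 1658 ((0.5850076675415039, -0.07730809599161148), 0.0669996365904808) ((0.5873950123786926, -0.07903856784105301), (0.08753733336925507, 0.13287757337093353), 154.68350219726562)
```

Request:
servo_tool --pt "80 0.0023 0.0006 0.03 0 0 0" --pt "80 0 0 0.045 0 0 0" --pt "80 0 0 0.04 0 0 0" --pt "80 0 0 0.01 0 0 0" --pt "80 0 0 0 0 0 0" --pt "80 0 0 0 0 0 0" --pt "0 0 0 0 0 0 0" --pt "0 0 0 0 0 0 0"

```text
time_s: 7.3
ee_pos: [0.4847, 0.0278, 0.0811]
eef_rot: [3.141, 0.0, 1.696]
force: [-0.3, 0.1, 0.2]
grip_width: 0.0586
grip_force: 0.0
```

Request:
servo_tool --pt "0 0 0 0 0 0 0" --pt "0 0 0 0 0 0 -0.1" --pt "0 0 0 0 0 0 -0.17" --pt "0 0 0 0 0 0 -0.18" --pt "0 0 0 0 0 0 -0.18" --pt "0 0 0 0 0 0 -0.18" --pt "0 0 0 0 0 0 -0.16" --pt "0 0 0 0 0 0 -0.08"

```text
time_s: 8.3
ee_pos: [0.4847, 0.0279, 0.0807]
eef_rot: [3.141, 0.001, 2.749]
force: [0.5, -0.2, 1.0]
grip_width: 0.052
grip_force: 12.0
```

Request:
servo_tool --pt "0 0 0 0 0 0 0" --pt "80 0 0 0 0 0 0" --pt "80 0 0 0 0 0 0" --pt "80 0 0 0 0 0 0" --pt "80 0 0 -0.025 0 0 0" --pt "80 0 0 -0.05 0 0 0" --pt "80 0 0 -0.05 0 0 0" --pt "80 0 0 0 0 0 0"

```text
time_s: 9.3
ee_pos: [0.4857, 0.0278, 0.2088]
eef_rot: [3.139, 0.006, 2.745]
force: [-0.1, -0.5, -0.8]
grip_width: 0.0753
grip_force: 0.0
```

```bash
python3 - <<'E'
from h import *
c=grab('wrist');P=wcloud(c)
for p in[(.485,.028),(.480,-.096),(.460,-.250)]:
    r=rect(P,*p);print(r)
    print(totool(r[0][0] if r[0] else p))
E
```

```text
(((0.48506104946136475, 0.02807549573481083), 0.02696499414741993), 2079, ((484.75311279296875, 28.33734130859375), (55.80038833618164, 56.00507736206055), 49.93932342529297), 548)
(array([-0.0002,  0.0003]), array([0.4848, 0.0278, 0.2064]), array([3.1407e+00, 2.3000e-03, 2.7455e+00]))
(((0.48117595911026, -0.09506437927484512), 0.026691533625125885), 1482, ((465.8999328613281, -84.27740478515625), (57.41023254394531, 24.50849151611328), 48.07501983642578), 504)
(array([-0.0441, -0.1148]), array([0.4848, 0.0278, 0.2064]), array([3.1407e+00, 2.3000e-03, 2.7455e+00]))
(((0.45294514298439026, -0.2407768964767456), 0.023578384891152382), 289, ((449.7408142089844, -228.5971221923828), (62.411930084228516, 28.584789276123047), 38.80131530761719), 369)
(array([-0.0743, -0.2601]), array([0.4848, 0.0278, 0.2064]), array([3.1407e+00, 2.3000e-03, 2.7455e+00]))
```

Canister 2's shoulder turned too (79.6° → 49.9°, i.e. +60° mod 90): **tight**. On to canister 3.

Request:
servo_tool --pt "80 -0.0147 -0.0384 0 0 0 0" --pt "80 -0.0147 -0.0384 0 0 0 0" --pt "80 -0.0147 -0.0384 0 0 0 0" --pt "80 0 0 0 0 0 0" --pt "80 0 0 0 0 0 0" --pt "80 0 0 0 0 0 0" --pt "80 0 0 0 0 0 0" --pt "80 0 0 0 0 0 0"

```text
time_s: 10.35
ee_pos: [0.4807, -0.0951, 0.2055]
eef_rot: [-3.142, 0.0, 2.746]
force: [-1.0, -0.4, -0.3]
grip_width: 0.0753
grip_force: 0.0
```

```bash
python3 - <<'E'
from h import *
c=grab('wrist');P=wcloud(c)
for p in[(.481,-.096),(.458,-.250)]:
    r=rect(P,*p);print(r)
    print(totool(r[0][0] if r[0] else p))
hsv=cv2.cvtColor(c['pixels'],cv2.COLOR_RGB2HSV)
for x,y in[(.594,.022),(.594,-.093)]:
    d=np.hypot(P[...,0]-x,P[...,1]-y); m=((d<.065)&(P[...,2]>.004)&(P[...,2]<.03)&(hsv[...,0]<20)).astype(np.uint8)
    q=P[m>0][:,:2].astype(np.float32);print('coaster',len(q),cv2.minEnclosingCircle(q),cv2.fitEllipse(cv2.convexHull(q)))
E
```

```text
(((0.481758177280426, -0.09595850855112076), 0.026832018047571182), 2104, ((481.2914733886719, -95.59255981445312), (56.120933532714844, 55.80085754394531), 58.15909957885742), 537)
(array([-0.0013, -0.0003]), array([ 0.4807, -0.0952,  0.2055]), array([-3.1416e+00,  1.0000e-04,  2.7462e+00]))
(((0.46038588881492615, -0.24726469814777374), 0.02670813351869583), 1454, ((457.9590759277344, -236.75636291503906), (56.541534423828125, 34.238624572753906), 12.611724853515625), 554)
(array([-0.0398, -0.1481]), array([ 0.4807, -0.0952,  0.2055]), array([-3.1416e+00,  1.0000e-04,  2.7462e+00]))
coaster 3365 ((0.5942476391792297, 0.020275505259633064), 0.05282854661345482) ((0.5940150022506714, 0.02095090225338936), (0.10339608043432236, 0.10407302528619766), 124.39836883544922)
coaster 3810 ((0.5910165905952454, -0.10417678952217102), 0.05248205363750458) ((0.5905781984329224, -0.1043093279004097), (0.10255002975463867, 0.10342557728290558), 87.20065307617188)
```

Request:
servo_tool --pt "80 -0.0009 -0.0003 0.03 0 0 0" --pt "80 0 0 0.045 0 0 0" --pt "80 0 0 0.04 0 0 0" --pt "80 0 0 0.01 0 0 0" --pt "80 0 0 0 0 0 0" --pt "80 0 0 0 0 0 0" --pt "0 0 0 0 0 0 0" --pt "0 0 0 0 0 0 0"

```text
time_s: 11.4
ee_pos: [0.4817, -0.0962, 0.0811]
eef_rot: [3.141, 0.001, 2.746]
force: [-0.5, 0.9, -0.1]
grip_width: 0.0585
grip_force: 0.0
```

Request:
servo_tool --pt "0 0 0 0 0 0 0" --pt "0 0 0 0 0 0 0.1" --pt "0 0 0 0 0 0 0.17" --pt "0 0 0 0 0 0 0.18" --pt "0 0 0 0 0 0 0.18" --pt "0 0 0 0 0 0 0.18" --pt "0 0 0 0 0 0 0.16" --pt "0 0 0 0 0 0 0.08"

```text
time_s: 12.4
ee_pos: [0.4813, -0.0963, 0.0808]
eef_rot: [-3.142, 0.0, 1.692]
force: [-3.0, -1.0, 4.5]
grip_width: 0.0518
grip_force: 12.0
```

Request:
servo_tool --pt "0 0 0 0 0 0 0" --pt "80 0 0 0 0 0 0" --pt "80 0 0 0 0 0 0" --pt "80 0 0 0 0 0 0" --pt "80 0 0 -0.025 0 0 0" --pt "80 0 0 -0.05 0 0 0" --pt "80 0 0 -0.05 0 0 0" --pt "80 0 0 0 0 0 0"

```text
time_s: 13.4
ee_pos: [0.4827, -0.0964, 0.2088]
eef_rot: [3.136, 0.002, 1.696]
force: [-0.2, -0.4, -0.9]
grip_width: 0.0753
grip_force: 0.0
```

```bash
python3 - <<'E'
from h import *
c=grab('wrist');P=wcloud(c)
for p in[(.481,-.096),(.458,-.250)]:
    r=rect(P,*p);print(r)
    print(totool(r[0][0] if r[0] else p))
E
```

```text
(((0.4816480278968811, -0.09550869464874268), 0.02688547782599926), 2072, ((481.66583251953125, -95.61550903320312), (56.42802810668945, 56.400028228759766), 58.171791076660156), 566)
(array([ 0.0007, -0.0001]), array([ 0.4818, -0.0962,  0.2064]), array([3.1392e+00, 1.0000e-03, 1.6961e+00]))
(((0.46119412779808044, -0.2534671127796173), 0.02490854263305664), 433, ((456.4483947753906, -223.7851104736328), (55.6176643371582, 11.077455520629883), 6.403268337249756), 332)
(array([-0.1535, -0.0401]), array([ 0.4818, -0.0962,  0.2064]), array([3.1392e+00, 1.0000e-03, 1.6961e+00]))
```

Canister 3's body stayed still (58.2° both times). I'll check that its pointer turned (no slip), comparing the first scene picture with the present wrist view.

```bash
cat >> h.py <<'E'
def pointer(c,P,x,y):
    d=np.hypot(P[...,0]-x,P[...,1]-y);m=(d<.023)&(abs(P[...,2]-.103)<.006)
    g=c['pixels'].astype(float).mean(-1);t=np.percentile(g[m],6);k=m&(g<=t)
    q=P[k].mean(0)[:2]-[x,y];return np.degrees(np.arctan2(q[1],q[0])).round(0),(np.hypot(*q)*1000).round(1),P[k][:,:2].std(0).round(4)
E
python3 - <<'E'
from h import *
s=load('scene');Ps=cloud(s);w=load('wrist');Pw=wcloud(w)
print(pointer(s,Ps,.481,-.0965),pointer(w,Pw,.4816,-.0957),pointer(s,Ps,.460,-.250),pointer(s,Ps,.4847,.0283))
def td(P,c,x,y):
    d=np.hypot(P[...,0]-x,P[...,1]-y);v,u=np.where((d<.05)&(P[...,2]>.06));g=c['pixels'][v.min()-5:v.max()+5,u.min()-5:u.max()+5];return cv2.resize(g,(380,380),interpolation=cv2.INTER_CUBIC)
save(dict(pixels=np.hstack([td(Ps,s,.481,-.0965),td(Pw,w,.4816,-.0957)])),'pics/p3.png')
print(w['pose'][:3,:3].round(2))
E
```

```text
(np.float64(70.0), np.float64(11.9), array([0.0031, 0.0054])) (np.float64(23.0), np.float64(11.1), array([0.0062, 0.006 ])) (np.float64(167.0), np.float64(6.2), array([0.0073, 0.0097])) (np.float64(67.0), np.float64(10.8), array([0.005 , 0.0064]))
[[ 0.99 -0.12 -0.04]
 [ 0.12  0.96  0.25]
 [ 0.01 -0.25  0.97]]
```

View pics/p3.png

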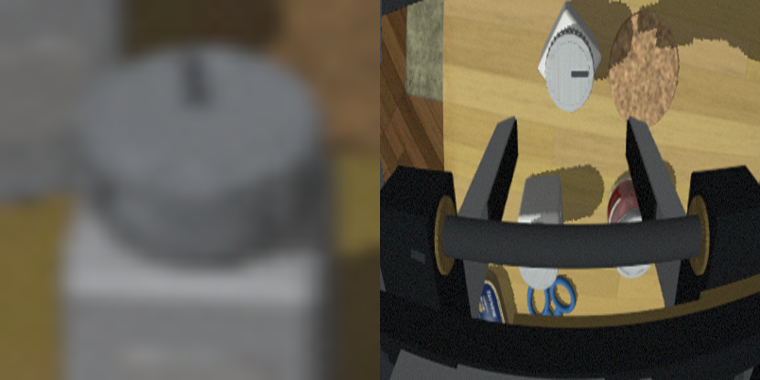

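The left crop shows canister 3's pointer at first pointing away (about 70° world); the right one shows it now at (580,74) pointing image-right (about 10°), so the cap turned by itself: **3 is loose**. On to canister 4.

Request:
servo_tool --pt "80 -0.0373 -0.0102 0 0 0 0" --pt "80 -0.0373 -0.0102 0 0 0 0" --pt "80 -0.0373 -0.0102 0 0 0 0" --pt "80 -0.0373 -0.0102 0 0 0 0" --pt "80 0 0 0 0 0 0" --pt "80 0 0 0 0 0 0" --pt "80 0 0 0 0 0 0" --pt "80 0 0 0 0 0 0"

```text
time_s: 14.45
ee_pos: [0.4597, -0.2486, 0.2054]
eef_rot: [3.142, -0.0, 1.697]
force: [0.3, 0.3, -0.5]
grip_width: 0.0755
grip_force: 0.0
```

```bash
python3 - <<'E'
from h import *
c=grab('wrist');P=wcloud(c);np.savez('/tmp/w4.npz',**c)
r=rect(P,.460,-.249);print(r,totool(r[0][0]),pointer(c,P,*r[0][0]))
E
```

```text
(((0.46060875058174133, -0.2481241077184677), 0.026834111660718918), 2108, ((460.4937438964844, -247.56065368652344), (56.171669006347656, 55.42005157470703), 12.238638877868652), 541) (array([0.0004, 0.001 ]), array([ 0.4597, -0.2487,  0.2055]), array([3.1415, 0.    , 1.6967])) (np.float64(148.0), np.float64(9.5), array([0.0072, 0.0052]))
```

Request:
servo_tool --pt "80 0.0006 0.0008 0.03 0 0 0" --pt "80 0 0 0.045 0 0 0" --pt "80 0 0 0.04 0 0 0" --pt "80 0 0 0.01 0 0 0" --pt "80 0 0 0 0 0 0" --pt "80 0 0 0 0 0 0" --pt "0 0 0 0 0 0 0" --pt "0 0 0 0 0 0 0"

```text
time_s: 15.5
ee_pos: [0.4604, -0.2487, 0.0811]
eef_rot: [3.141, 0.001, 1.696]
force: [-0.1, -0.2, -0.3]
grip_width: 0.0588
grip_force: 0.0
```

Request:
servo_tool --pt "0 0 0 0 0 0 0" --pt "0 0 0 0 0 0 -0.1" --pt "0 0 0 0 0 0 -0.17" --pt "0 0 0 0 0 0 -0.18" --pt "0 0 0 0 0 0 -0.18" --pt "0 0 0 0 0 0 -0.18" --pt "0 0 0 0 0 0 -0.16" --pt "0 0 0 0 0 0 -0.08"

```text
time_s: 16.5
ee_pos: [0.4602, -0.2486, 0.0807]
eef_rot: [-3.142, 0.0, 2.75]
force: [-1.8, 0.8, 2.5]
grip_width: 0.0515
grip_force: 12.0
```

Request:
servo_tool --pt "0 0 0 0 0 0 0" --pt "80 0 0 0 0 0 0" --pt "80 0 0 0 0 0 0" --pt "80 0 0 0 0 0 0" --pt "80 0 0 -0.025 0 0 0" --pt "80 0 0 -0.05 0 0 0" --pt "80 0 0 -0.05 0 0 0" --pt "80 0 0 0 0 0 0"

```text
time_s: 17.5
ee_pos: [0.4614, -0.2492, 0.209]
eef_rot: [-3.14, 0.006, 2.746]
force: [-0.0, 0.2, -0.9]
grip_width: 0.0753
grip_force: 0.0
```

```bash
python3 - <<'E'
from h import *
c=grab('wrist');P=wcloud(c)
r=rect(P,.460,-.249);print(r,totool(r[0][0]),pointer(c,P,*r[0][0]))
def crop(c,P,x,y):
    d=np.hypot(P[...,0]-x,P[...,1]-y);v,u=np.where((d<.03)&(abs(P[...,2]-.102)<.006));v0,u0=int(np.median(v)),int(np.median(u));return cv2.resize(c['pixels'][v0-45:v0+45,u0-45:u0+45],(380,380),interpolation=cv2.INTER_CUBIC)
w=dict(np.load('/tmp/w4.npz'))
save(dict(pixels=np.hstack([crop(w,wcloud(w),.4605,-.248),crop(c,P,.4605,-.248)])),'pics/p4.png')
E
```

```text
(((0.46070656180381775, -0.24823378026485443), 0.026790454983711243), 2076, ((460.5792236328125, -248.3036651611328), (56.356170654296875, 56.35789108276367), 11.954621315002441), 565) (array([0.0001, 0.0005]), array([ 0.4606, -0.2487,  0.2065]), array([-3.1412e+00,  2.6000e-03,  2.7456e+00])) (np.float64(-146.0), np.float64(9.4), array([0.0067, 0.0056]))
```

View pics/p4.png

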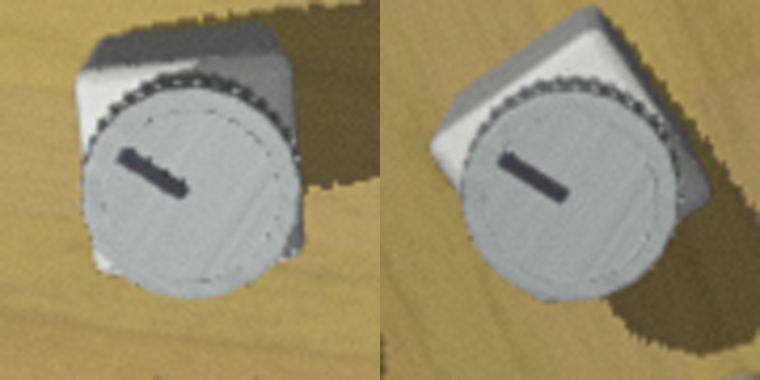

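The two crops, taken in the gripper's frame, show the pointer unchanged at (150,175)/(530,175) after the 60° twist while the body turned in the view: the body stayed (12°) and the cap moved, so **4 is loose**. Next I check for tall things near the carry path and grasp canister 4.

Request:
servo_tool --pt "80 0.0001 0.0004 0.03 0 0 0" --pt "80 0 0 0.045 0 0 0" --pt "80 0 0 0.04 0 0 0" --pt "80 0 0 0.01 0 0 0" --pt "80 0 0 0 0 0 0" --pt "0 0 0 0 0 0 0" --pt "0 0 0 0 0 0 0" --pt "0 0 0 0 0 0 0" --force 30

```text
time_s: 18.55
ee_pos: [0.4605, -0.2484, 0.0812]
eef_rot: [-3.141, 0.001, 2.746]
force: [-0.9, -2.7, 3.0]
grip_width: 0.0516
grip_force: 30.0
```

Request:
servo_tool --pt "0 0 0 0 0 0 0" --pt "0 0 0 0 0 0 0" --pt "0 0 0 -0.008 0 0 0" --pt "0 0 0 -0.02 0 0 0" --pt "0 0 0 -0.03 0 0 0" --pt "0 0 0 -0.032 0 0 0" --pt "0 0 0 -0.022 0 0 0" --pt "0 0 0 -0.008 0 0 0"

```text
time_s: 19.55
ee_pos: [0.4604, -0.2481, 0.2014]
eef_rot: [-3.142, 0.001, 2.746]
force: [-0.3, -0.6, -4.7]
grip_width: 0.0513
grip_force: 30.0
```

```bash
python3 - <<'E'
from h import *
P=cloud(load('scene')).reshape(-1,3);q=P[(P[:,2]>.15)&(P[:,0]>.4)&(P[:,0]<1)&(abs(P[:,1])<.4)]
for x,y in[(.591,-.1043),(.594,.0212)]:
    d=np.hypot(q[:,0]-x,q[:,1]-y);i=d.argmin();print(d[i],q[i])
w=grab('wrist');print(totool((.591,-.1043)),ctrl.get_obs()['grip_width'])
E
```

```text
0.1925297895810627 [ 0.78319645 -0.09297553  0.1506042 ]
0.2078835559923116 [ 0.78828755 -0.0527454   0.15227146]
(array([-0.0651,  0.183 ]), array([ 0.4604, -0.2481,  0.2016]), array([-3.1415e+00,  1.0000e-03,  2.7459e+00])) 0.05147189830202919
```

Request:
servo_tool --pt "0 -0.004 0.012 0 0 0 0" --pt "0 -0.01 0.028 0 0 0 0" --pt "0 -0.013 0.036 0 0 0 0" --pt "0 -0.013 0.036 0 0 0 0" --pt "0 -0.012 0.034 0 0 0 0" --pt "0 -0.009 0.026 0 0 0 0" --pt "0 -0.004 0.011 0 0 0 0" --pt "0 0 0 0 0 0 0"

```text
time_s: 20.6
ee_pos: [0.5907, -0.1039, 0.1996]
eef_rot: [-3.141, -0.001, 2.747]
force: [-0.7, 0.3, -3.7]
grip_width: 0.0513
grip_force: 30.0
```

Request:
servo_tool --pt "0 0 0 0.015 0 0 0" --pt "0 0 0 0.03 0 0 0" --pt "0 0 0 0.03 0 0 0" --pt "0 0 0 0.02 0 0 0" --pt "0 0 0 0.01 0 0 0" --pt "0 0 0 0.004 0 0 0" --pt "0 0 0 0 0 0 0" --pt "0 0 0 0 0 0 0"

```text
time_s: 21.6
ee_pos: [0.5911, -0.1045, 0.0922]
eef_rot: [3.141, 0.001, 2.746]
force: [-0.4, -0.6, -5.2]
grip_width: 0.0516
grip_force: 30.0
```

```bash
python3 - <<'E'
from h import *
print(totool((.591,-.1043)),ctrl.get_obs()['force'])
E
```

```text
(array([0.0001, 0.0001]), array([ 0.5911, -0.1045,  0.0922]), array([3.1414e+00, 1.1000e-03, 2.7457e+00])) [-0.4469794  -0.62086117 -5.15204887]
```

Request:
servo_tool --pt "0 0 0 0.001 0 0 0" --pt "0 0 0 0.001 0 0 0" --pt "0 0 0 0.001 0 0 0" --pt "0 0 0 0.0003 0 0 0" --pt "0 0 0 0 0 0 0" --pt "0 0 0 0 0 0 0" --pt "0 0 0 0 0 0 0" --pt "0 0 0 0 0 0 0"

```text
time_s: 22.6
ee_pos: [0.5912, -0.1045, 0.0892]
eef_rot: [3.142, 0.001, 2.746]
force: [-2.9, -0.6, 5.2]
grip_width: 0.0519
grip_force: 30.0
```

Request:
servo_tool --pt "80 0 0 0 0 0 0" --pt "80 0 0 0 0 0 0" --pt "80 0 0 0 0 0 0" --pt "80 0 0 0 0 0 0" --pt "80 0 0 -0.02 0 0 0" --pt "80 0 0 -0.045 0 0 0" --pt "80 0 0 -0.04 0 0 0" --pt "80 0 0 -0.01 0 0 0"

```text
time_s: 23.6
ee_pos: [0.5915, -0.1045, 0.2058]
eef_rot: [3.141, 0.004, 2.746]
force: [-0.1, -0.1, -0.5]
grip_width: 0.0754
grip_force: 0.0
```

Request:
servo_tool --pt "80 0.02 -0.0064 0 0 0 0" --pt "80 0.03 -0.01 0 0 0 0" --pt "80 0.03 -0.01 0 0 0 0" --pt "80 0.024 -0.008 0 0 0 0" --pt "80 0 0 0 0 0 0" --pt "80 0 0 0 0 0 0" --pt "80 0 0 0 0 0 0" --pt "80 0 0 0 0 0 0"

```text
time_s: 24.6
ee_pos: [0.4819, -0.096, 0.2028]
eef_rot: [-3.142, -0.001, 2.746]
force: [0.9, 0.2, -0.5]
grip_width: 0.0756
grip_force: 0.0
```

```bash
python3 - <<'E'
from h import *
c=grab('wrist');P=wcloud(c)
for p in[(.4816,-.0957),(.591,-.1043),(.4848,.028)]:
    r=rect(P,*p);print(r)
    if r[0]:print(totool(r[0][0]))
E
```

```text
(((0.48168471455574036, -0.09580673277378082), 0.026737703010439873), 2164, ((481.4225158691406, -95.5718994140625), (56.09621810913086, 56.07841491699219), 58.425254821777344), 547)
(array([0.0002, 0.0001]), array([ 0.4818, -0.096 ,  0.2029]), array([-3.1415e+00, -4.0000e-04,  2.7459e+00]))
(((0.5869938731193542, -0.10213611274957657), 0.026442989706993103), 220, ((589.8201293945312, -104.27828979492188), (55.680755615234375, 56.89079666137695), 11.638566017150879), 385)
(array([-0.0994,  0.0348]), array([ 0.4818, -0.096 ,  0.2029]), array([-3.1415e+00, -4.0000e-04,  2.7459e+00]))
(((0.4849120080471039, 0.028020372614264488), 0.026853671297430992), 1919, ((484.12628173828125, 26.8256893157959), (54.10294723510742, 56.42587661743164), 50.384429931640625), 573)
(array([0.0449, 0.1156]), array([ 0.4818, -0.096 ,  0.2029]), array([-3.1415e+00, -4.0000e-04,  2.7459e+00]))
```

Request:
servo_tool --pt "80 0.0002 0.0001 0.03 0 0 0" --pt "80 0 0 0.045 0 0 0" --pt "80 0 0 0.037 0 0 0" --pt "80 0 0 0.01 0 0 0" --pt "80 0 0 0 0 0 0" --pt "0 0 0 0 0 0 0" --pt "0 0 0 0 0 0 0" --pt "0 0 0 0 0 0 0" --force 30

```text
time_s: 25.65
ee_pos: [0.4817, -0.096, 0.0818]
eef_rot: [-3.142, 0.001, 2.746]
force: [-1.0, -1.2, 4.3]
grip_width: 0.0513
grip_force: 30.0
```

Request:
servo_tool --pt "0 0 0 0 0 0 0" --pt "0 0 0 0 0 0 0" --pt "0 0 0 -0.008 0 0 0" --pt "0 0 0 -0.025 0 0 0" --pt "0 0 0 -0.035 0 0 0" --pt "0 0 0 -0.037 0 0 0" --pt "0 0 0 -0.027 0 0 0" --pt "0 0 0 -0.008 0 0 0"

```text
time_s: 26.65
ee_pos: [0.4817, -0.0958, 0.2225]
eef_rot: [3.141, 0.002, 2.746]
force: [0.3, 0.1, -3.5]
grip_width: 0.0514
grip_force: 30.0
```

```bash
python3 - <<'E'
from h import *
o=ctrl.get_obs();print(totool((.594,.0212)),o['force'],o['grip_width'])
E
```

```text
(array([-0.0585,  0.1513]), array([ 0.4817, -0.0958,  0.2225]), array([3.1413e+00, 1.9000e-03, 2.7458e+00])) [ 0.29211253  0.14954979 -3.48876273] 0.05140421611089253
```

Request:
servo_tool --pt "0 -0.004 0.01 0 0 0 0" --pt "0 -0.009 0.023 0 0 0 0" --pt "0 -0.0115 0.03 0 0 0 0" --pt "0 -0.0115 0.03 0 0 0 0" --pt "0 -0.011 0.028 0 0 0 0" --pt "0 -0.008 0.0213 0 0 0 0" --pt "0 -0.0035 0.009 0 0 0 0" --pt "0 0 0 0 0 0 0"

```text
time_s: 27.65
ee_pos: [0.5936, 0.0216, 0.22]
eef_rot: [-3.141, -0.002, 2.746]
force: [-0.6, 0.5, -3.5]
grip_width: 0.0513
grip_force: 30.0
```

Request:
servo_tool --pt "0 0 0 0.015 0 0 0" --pt "0 0 0 0.035 0 0 0" --pt "0 0 0 0.035 0 0 0" --pt "0 0 0 0.027 0 0 0" --pt "0 0 0 0.012 0 0 0" --pt "0 0 0 0.004 0 0 0" --pt "0 0 0 0 0 0 0" --pt "0 0 0 0 0 0 0"

```text
time_s: 28.65
ee_pos: [0.5942, 0.0212, 0.0941]
eef_rot: [3.141, 0.001, 2.746]
force: [0.8, -0.1, -3.6]
grip_width: 0.0511
grip_force: 30.0
```

Request:
servo_tool --pt "0 0 0 0.001 0 0 0" --pt "0 0 0 0.001 0 0 0" --pt "0 0 0 0.001 0 0 0" --pt "0 0 0 0.001 0 0 0" --pt "0 0 0 0.0003 0 0 0" --pt "0 0 0 0 0 0 0" --pt "0 0 0 0 0 0 0" --pt "0 0 0 0 0 0 0"

```text
time_s: 29.65
ee_pos: [0.594, 0.0211, 0.0899]
eef_rot: [3.141, 0.001, 2.746]
force: [-3.6, -1.0, 6.5]
grip_width: 0.0513
grip_force: 30.0
```

Contact. Release, rise and back off for a check.

Request:
servo_tool --pt "80 0 0 0 0 0 0" --pt "80 0 0 0 0 0 0" --pt "80 0 0 0 0 0 0" --pt "80 0 0 0 0 0 0" --pt "80 0 0 -0.02 0 0 0" --pt "80 0 0 -0.045 0 0 0" --pt "80 0 0 -0.045 0 0 0" --pt "80 0 0 -0.03 0 0 0"

```text
time_s: 30.65
ee_pos: [0.594, 0.0213, 0.2312]
eef_rot: [3.141, 0.002, 2.746]
force: [-0.2, 0.7, -0.3]
grip_width: 0.0753
grip_force: 0.0
```

Request:
servo_tool --pt "80 0.03 0.01 0 0 0 0" --pt "80 0.03 0.01 0 0 0 0" --pt "80 0 0 0 0 0 0" --pt "80 0 0 0 0 0 0" --pt "80 0 0 0 0 0 0" --pt "80 0 0 0 0 0 0" --pt "80 0 0 0 0 0 0" --pt "80 0 0 0 0 0 0"

```text
time_s: 31.65
ee_pos: [0.5462, 0.0627, 0.2288]
eef_rot: [-3.142, -0.0, 2.746]
force: [0.4, -0.2, -0.1]
grip_width: 0.0754
grip_force: 0.0
```

```bash
python3 - <<'E'
from h import *
c=grab('wrist');P=wcloud(c);save(c,'pics/end.png')
for p in[(.594,.0212),(.591,-.1043),(.4848,.028),(.584,.298)]:
    d=np.hypot(P[...,0]-p[0],P[...,1]-p[1]);q=P[(d<.045)&(abs(P[...,2]-.106)<.008)]
    print(len(q),cv2.minEnclosingCircle(q[:,:2].astype(np.float32)) if len(q) else'',q[:,2].mean() if len(q) else'', rect(P,*p)[2])
E
```

```text
1715 ((0.5930720567703247, 0.0218158308416605), 0.02675733156502247) 0.10997938426031628 ((590.794677734375, 22.89687156677246), (56.63913345336914, 51.86093521118164), 56.850093841552734)
368 ((0.5835325717926025, -0.10101130604743958), 0.02076076716184616) 0.10900110618930266 ((563.8238525390625, -103.02467346191406), (50.551414489746094, 15.40302562713623), 81.92181396484375)
1834 ((0.4851551055908203, 0.028511356562376022), 0.026978982612490654) 0.10243282913262321 ((485.09722900390625, 28.90410614013672), (55.07874298095703, 56.43629837036133), 50.3907585144043)
1111 ((0.5836710929870605, 0.2986690104007721), 0.02670934610068798) 0.10254386209716392 ((583.0061645507812, 296.5009765625), (52.350589752197266, 56.85536575317383), 57.00128936767578)
```

View pics/end.png

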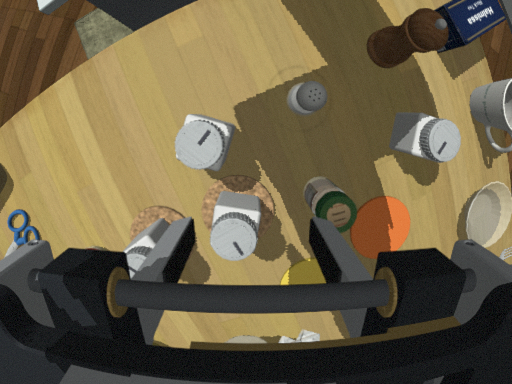

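The picture shows canister 3 upright on its coaster (238,215) and canister 4 on the other (150,240). The tight ones at (205,142) and (428,135) are in place, and the bystanders in view are upright.

```bash
python3 -c "
from station import ctrl
print(ctrl.hand_in())"
```

```text
the job is handed in; nothing more can be done
None
```

The job is handed in at about 32 s of the 72 s allowed: all four caps were tried, the two loose-capped canisters stand upright on the cork coasters about 12 mm inside the edge, and the two tight ones were left within about 1 mm of where they stood.

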